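Unstack the étagère display

TASK

The display pieces were piled up for dusting: take the pile apart from the top down, one piece at a time, and set each one upright on the middle of the felt pad of its own colour on the glass tier (bear on turquoise, pot on black, canteen lying flat on rust red, wooden riser on the long brown pad and lined up with it). They are fragile, so set them down without dropping them, and leave the aluminium dish where it is and the tilt-out bin shut.

Things in the scene. Friction and masses are not known exactly. Their poses are not given: they have to be found in the camera images.
- bear: Turquoise ceramic bear fetish, top of the pile: 46 mm long, 22 mm wide, 36 mm high, on four short legs. Origin between the soles of its feet; x points to its nose, z up. Its flanks are flat and 22 mm apart (along y) from 12 to 26 mm above the feet.
- pot: Miniature black-on-black pot with a closed flat top, under the bear: 50 mm across its widest belt (10 to 24 mm above its foot), 34 mm high, foot 32 mm across. Origin at the centre of its foot, z up.
- canteen: Rust-red clay canteen lying flat, under the pot: a disc 64 mm across and 28 mm thick with flat faces; its upright side wall runs from 5 to 23 mm above its underside. A corked neck sticks out along +x to 54 mm from the centre, with a small lug either side of it at (27, +-19) mm. Origin at the centre of the disc's underside, z up.
- riser: Dark wooden display riser, bottom of the pile, standing on the table: block 120 mm (x) by 60 mm (y) by 25 mm high. Origin at the centre of its underside, z up.
- pad_turquoise: Turquoise square felt pad for the bear, 68 x 68 mm, 2 mm thick, fixed on the glass tier (its top is 87 mm above the table). Origin at the centre of its underside, on the glass.
- pad_black: Black round felt pad for the pot, 74 mm across, 2 mm thick, fixed on the glass tier. Origin at the centre of its underside.
- pad_clay: Rust-red round felt pad for the canteen, 88 mm across, 2 mm thick, fixed on the glass tier. Origin at the centre of its underside; the canteen's neck may point anywhere.
- pad_wood: Brown oblong felt pad for the riser, 144 mm (x) by 84 mm (y), 2 mm thick, fixed on the glass tier. Origin at the centre of its underside; the riser may lie either way round along x.
- dish: Round brushed aluminium dish, 80 mm across, 16 mm high, standing on the far part of the glass tier: not to be moved. Origin at the centre of its underside. The tier is 404 mm deep (x) by 444 mm wide with its glass 85 mm above the table; a 40 mm high iron gallery rail runs along its far edge and its left edge, rising to a 190 mm high post at the far left corner.
- bin (a joint): White plastic tilt-out bin under the robot's side of the glass tier: 0 rad is shut, grows as it tilts out towards the robot. To stay shut.
There are look-alikes about, which are no part of the job. Of the things shaped like the pot, the black one is meant.

How it is judged:
On the way, in this order (a step that is already met when the one before it is completed fails the run):
1. the bear stands released on its own pad (horizontal distance between bear and pad_turquoise below 0.012 m and z of bear in the frame of pad_turquoise below 0.006 m and angle between bear's own z axis and vertical below 0.12 rad and contact force between bear and the fingers below 0.1 N and linear speed of bear below 0.02 m/s), for 0.2 s.
2. the black pot stands released on its own pad (horizontal distance between pot and pad_black below 0.012 m and z of pot in the frame of pad_black below 0.006 m and angle between pot's own z axis and vertical below 0.12 rad and contact force between pot and the fingers below 0.1 N and linear speed of pot below 0.02 m/s), for 0.2 s.
3. the clay canteen stands released on its own pad (horizontal distance between canteen and pad_clay below 0.012 m and z of canteen in the frame of pad_clay below 0.006 m and angle between canteen's own z axis and vertical below 0.12 rad and contact force between canteen and the fingers below 0.1 N and linear speed of canteen below 0.02 m/s), for 0.2 s.
4. the wooden riser stands released on its own pad (horizontal distance between riser and pad_wood below 0.012 m and z of riser in the frame of pad_wood below 0.006 m and angle between riser's own z axis and vertical below 0.12 rad and contact force between riser and the fingers below 0.1 N and linear speed of riser below 0.02 m/s and angle between the x axis of riser and the x axis of pad_wood, either way round below 0.17 rad), for 0.2 s.
At the end, for the whole second after the job is handed in: Bear, pot, canteen and riser each rest released and upright (tilt under 0.12 rad) on their own pads, centres within 12 mm, the riser within 0.17 rad (10 degrees) of its pad's long axis; the dish within 15 mm of its start; the bin shut (below 0.1 rad) (all of step 1 and all of step 2 and all of step 3 and all of step 4 and distance of dish from where it was at the start of the episode below 0.015 m and value of joint bin below 0.1 rad); the robot touches nothing.
It fails at once if a piece of the pile is dropped or knocked off (moves faster than 0.45 m/s while not held) ((linear speed of bear above 0.45 m/s and contact force between bear and the fingers below 0.05 N) or (linear speed of pot above 0.45 m/s and contact force between pot and the fingers below 0.05 N) or (linear speed of canteen above 0.45 m/s and contact force between canteen and the fingers below 0.05 N) or (linear speed of riser above 0.45 m/s and contact force between riser and the fingers below 0.05 N)).
It fails at once if two pieces are lifted together, one still on top of the other ((height (world z) of riser above 0.02 m and distance between riser and canteen below 0.037 m and z of canteen in the frame of riser above 0.017 m) or (height (world z) of canteen above 0.045 m and distance between canteen and pot below 0.04 m and z of pot in the frame of canteen above 0.02 m) or (height (world z) of pot above 0.073 m and distance between pot and bear below 0.046 m and z of bear in the frame of pot above 0.026 m)).
It fails at once if the aluminium dish is moved more than 15 mm (distance of dish from where it was at the start of the episode above 0.015 m).
It fails at once if the tilt-out bin is opened (value of joint bin above 0.1 rad).
It also fails if it takes over 112 s, if anything falls off the work surface, if the arm or the gripper's body presses on something with over 40 N, if the wrist force passes 120 N, or if a joint passes its speed limit or range.

ROBOT

A 6-joint arm with a two-finger parallel gripper is mounted at the origin on the work surface. World frame = base frame: x ahead of the robot, y to its left, z up, the work surface at z = 0. Lengths are in m, angles in rad, forces in N, time in s.
With the tool pointing down it reaches from about 0.35 to 0.775 m from the base axis. Payload 5.5 kg.
Tool frame: the origin (TCP) lies midway between the tips of the shut fingers; the grasp point (between the pads) lies 19 mm behind it; z points along the fingers, y is the direction in which the jaws open and shut (so a half turn about z gives the same grasp; the last joint's range is limited). The gripper opens to 85 mm and grips with 20 to 120 N. Pads are 22 mm wide; open, the fingers measure 114 mm over their backs; the gripper's body (76 mm by 85 mm) begins 54 mm behind the grasp point. The pads swing forward as they close: fully open they stand 13 mm farther back than shut.
Start: joints at [1.005, 0.313, 0.046, 1.304, 0, 1.431], TCP at [0.238, 0.524, 0.231] pointing down, gripper open.
Joint ranges: [-2.76, 2.76], [-0.86, 1.69], [-1.03, 1.26], [-2.2, 2.34], [-1.47, 1.5], [-3.14, 3.14]. Speed limits (rad/s): [2.57, 2.57, 3.14, 3.14, 3.14, 3.14].

INTERFACE

Orientations are given as a unit quaternion [w, x, y, z].
In Python, from workcell import env gives the robot as it stands.
- The arm moves only by the shell command python3 -m creep 'ROWS' [OPENING] [FORCE]. ROWS is JSON, a list of rows, each a list of 6 numbers: the shift along the tool's x, y, z in m, then the turn, a rotation vector about the tool's x, y, z in degrees. A call has exactly 8 rows; each row is the pose to reach, as a shift and turn from the pose commanded when the call began, along the tool's axes at that moment; what a row does not reach only later rows make up. A row lasts 1/10 s, in which the tool goes at most 50 mm and 8.59 degrees, less where a joint would pass 70% of its speed; a pose out of reach is approached as far as the arm can. A call with a gripper value outside its range is refused whole. OPENING is the finger opening in m, from 0 to 0.0854, set as the call begins (- or left out, the last holds). The fingers move at their own pace and stop on an object; FORCE is the grip in N (left out, the last holds). Time passes only in rows, so rows that repeat a pose let the fingers close, or fill a call up. It gives the time, the measured TCP pose, the force and the opening at its end, in the units of the state.
- env.get_state(): the state, without advancing time (a new reading comes with each control period).
- env.read_camera(name): name is "scene" or "side" or "wrist"; returns (picture, depth): 384x512x3 uint8, blue, green, red; 384x512 float32, m along the optical axis (not along the pixel's ray), 0 where there is no reading.
- env.camera_params(name): a dict with "fx", "fy", "cx", "cy" (pixels), "position" and "orientation" of the camera in the world. Camera axes: x right, y up, looking along -z (the intrinsics and any distortion apply to the point x, -y, -z); pixel columns grow to the right and rows downward; lengths in m; the calibration is good to about 2 mm. A picture is of the moment at which its call begins: read the wrist's pose just before it. camera_params takes no time and is no camera call; for the wrist camera it gives the pose at the moment of the call.
- env.hand_in(): hands the job in, once; it reports no verdict.
The state is a dict: "clock": time; "joint_pos": joint angles; "qvel": joint speeds; "tau": joint torques, N m; "tcp_pos": TCP position; "orientation": TCP orientation; "wrist_force": force on the tool from outside, world axes, zero at the start; "ft_torque": the same for the moment, N m; "finger_gap": finger opening in m.
Only numpy, scipy, OpenCV 4.12 (cv2) and the standard library are available. Lean on these libraries where they do the work, as an engineer would, in place of code of your own. Each camera call takes 0.05 s, during which the arm holds its last target. There are 200 camera calls.

## Working session

There is one attempt and no reset: what is moved stays moved. The work goes in short steps, Python scripts to look and compute and a shell command to move; the robot and the scene stay as the last step left them, time stands still between calls to the robot, and variables do not carry over. Pictures are saved under pics/ and viewed, about 12 in all and at most 16, crops included, and the job is handed in when it is done.

```bash
ls; mkdir -p pics; cat > h.py <<'E'
import numpy as np, cv2
from scipy.spatial.transform import Rotation as R
from workcell import env
def rot(q): return R.from_quat([q[1],q[2],q[3],q[0]])
def grab(name):
    p=env.camera_params(name); im,d=env.read_camera(name); return im,d,p
def rays(p,uv):
    uv=np.atleast_2d(np.asarray(uv,float))
    c=np.stack([(uv[:,0]-p['cx'])/p['fx'],-(uv[:,1]-p['cy'])/p['fy'],-np.ones(len(uv))],1)
    return np.array(p['position']),rot(p['orientation']).apply(c)
def plane(p,uv,z):
    o,r=rays(p,uv); return o+r*((z-o[2])/r[:,2])[:,None]
def cloud(p,d):
    v,u=np.mgrid[:d.shape[0],:d.shape[1]]
    o,r=rays(p,np.stack([u.ravel(),v.ravel()],1))
    P=o+r*d.reshape(-1,1); P[d.ravel()<=0]=np.nan; return P.reshape(*d.shape,3)
E
python3 - <<'E'
from h import *
for n in ['scene','side','wrist']:
    im,d,p=grab(n); cv2.imwrite(f'pics/{n}0.png',im); np.savez(f'pics/{n}0.npz',im=im,d=d)
    print(n,p, (d>0).mean())
print(env.get_state())
E
```

```text
pics
scene {'fx': 461.1124812301025, 'fy': 461.1124812301025, 'cx': 254.9053276581433, 'cy': 199.7207790557582, 'position': array([ 1.47484096, -0.12181551,  0.74184225]), 'orientation': array([0.64592412, 0.3354997 , 0.31531983, 0.6089297 ])} 0.9959259033203125
side {'fx': 464.041955545029, 'fy': 464.041955545029, 'cx': 260.50477371569343, 'cy': 190.25549889140552, 'position': array([ 0.35017979, -1.11529044,  0.68610986]), 'orientation': array([ 0.85688646,  0.50336812, -0.04451617, -0.10190411])} 0.996002197265625
wrist {'fx': 328.7101875151385, 'fy': 328.7101875151385, 'cx': 248.07921117151508, 'cy': 192.26843064201927, 'position': array([0.1715121 , 0.55198127, 0.37320401]), 'orientation': array([ 0.8315036 , -0.12110461, -0.07692787,  0.53667265])} 0.9963124593098959
{'clock': 0.15, 'joint_pos': array([1.00540228e+00, 3.13854281e-01, 4.52320529e-02, 1.30359402e+00,
       1.82689511e-05, 1.43121838e+00]), 'qvel': array([ 0.00064169, -0.00183849,  0.00433241, -0.00039089,  0.00062827,
       -0.00186033]), 'tau': array([ 7.30588072e-04, -4.81067598e+01,  2.98814392e+01,  1.39118149e-02,
       -1.14986042e-04, -1.99966209e-06]), 'tcp_pos': array([0.23729683, 0.52333055, 0.23059547]), 'orientation': array([-2.53674518e-04,  2.11303134e-01,  9.77420320e-01, -6.63158261e-04]), 'wrist_force': array([-0.00897236,  0.46575221,  0.54733646]), 'ft_torque': array([-0.019567  ,  0.03952484,  0.01915678]), 'finger_gap': 0.0856988443599202}
```

View pics/scene0.png

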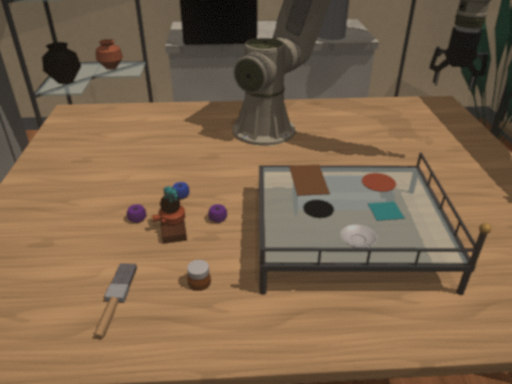

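View pics/side0.png

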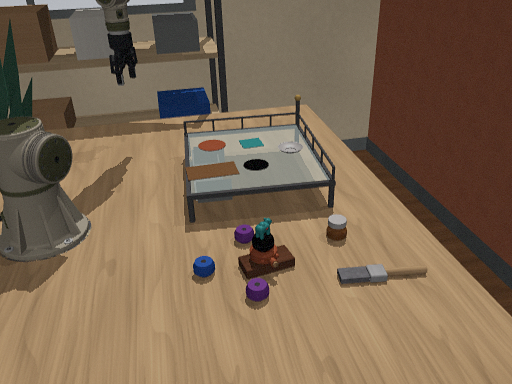

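The scene view shows the pile at about (172,215) with two purple pots and a blue one around it, and the tier pads at wood (310,180), black (319,208), clay (379,182) and turquoise (386,211), with the dish at (358,236). The side view shows the pile at (265,250) and the pads at (213,171), (256,165), (212,146) and (251,143).

```bash
cat > m.py <<'E'
from h import *
def load(n):
    z=np.load(f'pics/{n}0.npz'); return z['im'],z['d'],env.camera_params(n)
def blob(mask,seed):
    k,l,s,c=cv2.connectedComponentsWithStats(mask.astype(np.uint8))
    i=l[seed[1],seed[0]]; return (l==i) if i else None
E
python3 - <<'E'
from m import *
seeds={'scene':dict(wood=(310,180),black=(319,208),clay=(379,182),turq=(386,211)),'side':dict(wood=(213,171),black=(256,165),clay=(212,146),turq=(251,143))}
for n in seeds:
    im,d,p=load(n); lab=cv2.cvtColor(im,cv2.COLOR_BGR2LAB).astype(float)
    P=cloud(p,d)
    for k,s in seeds[n].items():
        m=blob(np.linalg.norm(lab-lab[s[1],s[0]],axis=2)<28,s)
        c,_=cv2.findContours(m.astype(np.uint8),0,cv2.CHAIN_APPROX_NONE); c=max(c,key=len)[:,0].astype(float)
        X=plane(p,c,.087)[:,:2]
        if k in('wood','turq'):
            r=cv2.minAreaRect((X*1000).astype(np.float32)); print(n,k,r,'z',np.nanmedian(P[m][:,2]))
        else:
            e=cv2.fitEllipse((X*1000).astype(np.float32)); print(n,k,e,'z',np.nanmedian(P[m][:,2]))
    # pile cloud
    box=(P[...,2]>.01)&(P[...,0]>.2)&(P[...,0]<1)&(P[...,1]<0)&(P[...,1]>-.5)
    for h in [(.02,.03),(.045,.058),(.08,.093),(.09,.13)]:
        q=P[box&(P[...,2]>h[0])&(P[...,2]<h[1])]
        print(n,h,len(q),q.min(0).round(3) if len(q) else 0,q.max(0).round(3) if len(q) else 0)
    y,x=(155,60) if n=='scene' else (205,180)
    s=(130,225) if n=='scene' else (190,310)
    c=im[ (170 if n=='scene' else 205):(260 if n=='scene' else 305), (110 if n=='scene' else 180):(245 if n=='scene' else 315)]
    cv2.imwrite(f'pics/{n}_pile.png',cv2.resize(c,None,fx=5,fy=5,interpolation=cv2.INTER_CUBIC))
a=cv2.imread('pics/scene_pile.png');b=cv2.imread('pics/side_pile.png')
h=max(a.shape[0],b.shape[0]); a=cv2.copyMakeBorder(a,0,h-a.shape[0],0,0,0)
o=cv2.hconcat([a,b]); cv2.imwrite('pics/pile.png',cv2.resize(o,None,fx=.59,fy=.59,interpolation=cv2.INTER_AREA))
E
```

```text
scene wood ((597.7199096679688, 173.52366638183594), (574.319580078125, 555.8348388671875), 86.26737976074219) z 0.0030627580329822823
scene black ((591.8486938476562, 83.75935363769531), (62.92789077758789, 66.49173736572266), 171.257568359375) z 0.08860596536711518
scene clay ((485.2103576660156, 260.8177185058594), (83.68440246582031, 85.0274658203125), 130.04202270507812) z 0.08861657840752979
scene turq ((586.7617797851562, 243.73434448242188), (78.24027252197266, 127.07853698730469), 88.07704162597656) z 0.08794689553651935
scene (0.02, 0.03) 1104 [ 0.385 -0.397  0.02 ] [ 0.878 -0.047  0.03 ]
scene (0.045, 0.058) 559 [ 0.508 -0.327  0.045] [ 0.782 -0.056  0.058]
scene (0.08, 0.093) 2670 [ 0.378 -0.3    0.08 ] [ 0.786 -0.     0.093]
scene (0.09, 0.13) 321 [ 0.444 -0.291  0.09 ] [ 0.784 -0.001  0.13 ]
side wood ((547.6411743164062, -29.633453369140625), (403.80804443359375, 358.75726318359375), 87.27238464355469) z 0.00014822214664411693
side black ((589.1370239257812, 86.19518280029297), (61.71876907348633, 68.27291107177734), 83.28707122802734) z 0.08673030858358799
side clay ((482.23016357421875, 263.280517578125), (80.97438049316406, 83.01764678955078), 96.35733795166016) z 0.08695967232166696
side turq ((609.0696411132812, 245.18460083007812), (67.51891326904297, 71.4168930053711), 3.602609395980835) z 0.08659092253064515
side (0.02, 0.03) 1028 [ 0.366 -0.397  0.02 ] [ 0.873 -0.039  0.03 ]
side (0.045, 0.058) 456 [ 0.377 -0.325  0.045] [ 0.778 -0.034  0.058]
side (0.08, 0.093) 1833 [ 0.376 -0.298  0.08 ] [ 0.782 -0.     0.093]
side (0.09, 0.13) 288 [ 0.511 -0.289  0.09 ] [ 0.779 -0.004  0.13 ]
```

View pics/pile.png

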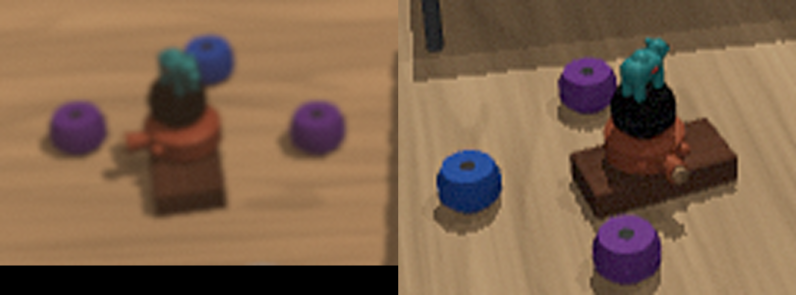

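The crops show the bear nose-up to the right in the side view (towards +x/+y), the pot under it, the canteen with its neck towards -y, and the riser long along x. The blue pot sits close, on the robot side of the pile.

```bash
python3 - <<'E'
from m import *
np.set_printoptions(precision=4,suppress=True)
for n in ['scene','side']:
    im,d,p=load(n); hsv=cv2.cvtColor(im,cv2.COLOR_BGR2HSV).astype(int); H,S,V=[hsv[...,i] for i in range(3)]
    P=cloud(p,d)
    z=P[...,2]
    reg=(P[...,0]>.3)&(P[...,0]<.9)&(P[...,1]<-.05)&(P[...,1]>-.5)
    m=reg&(H>75)&(H<100)&(S>90)&(z>.06)
    q=P[m]; print(n,'bear',len(q),np.median(q,0),q.min(0),q.max(0)); 
    if len(q):
        c=q[q[:,2]>.09,:2]; w,v=np.linalg.eigh(np.cov(c.T)); print('  axis',np.degrees(np.arctan2(v[1,1],v[0,1])),c.mean(0),np.sqrt(w))
    q=P[reg&(z<.088)&(z>.055)]; print('pot pts',len(q),np.median(q,0),q.min(0),q.max(0))
    m=reg&((H<8)|(H>170))&(S>120)&(z>.03)&(z<.06)
    q=P[m]; print('canteen',len(q),q.min(0),q.max(0),np.median(q,0))
    q=P[reg&(z>.022)&(z<.028)]
    m=reg&(z>.020)&(z<.029)&(V<110)&(P[...,0]>.45)
    mm=cv2.morphologyEx(m.astype(np.uint8),cv2.MORPH_OPEN,np.ones((2,2)))>0
    q=P[mm]; print('riser',len(q),q.min(0),q.max(0))
    if len(q): print(cv2.minAreaRect((q[:,:2]*1000).astype(np.float32)))
    # other pots
    for k,l,hh in(('purple',(125,160),0),('blue',(105,124),0)):
        m=reg&(H>l[0])&(H<l[1])&(S>100)&(z>.01); q=P[m]
        print(k,len(q),[ (x.mean(0).round(3)) for x in ((q[q[:,1]<-.25]),(q[q[:,1]>=-.25])) if len(x)], q[:,2].max() if len(q) else 0)
    # wood pad
    s=(310,180) if n=='scene' else (213,171)
    print(hsv[s[1],s[0]])
    m=blob((abs(z-.087)<.006)&(H<14)&(S>110)&(V<190),s)
    if m is not None:
        q=P[m]; print('wood',len(q),cv2.minAreaRect((q[:,:2]*1000).astype(np.float32)),q[:,:2].mean(0))
E
```

```text
scene bear 63 [ 0.5456 -0.2674  0.1186] [ 0.5272 -0.2838  0.11  ] [ 0.5579 -0.2555  0.1253]
  axis 46.89020153983977 [ 0.5436 -0.2676] [0.0044 0.0105]
pot pts 707 [ 0.6387 -0.0616  0.0845] [ 0.465  -0.3025  0.055 ] [ 0.7839 -0.05    0.088 ]
canteen 39 [ 0.5226 -0.2961  0.0356] [ 0.5629 -0.248   0.0567] [ 0.5519 -0.2639  0.0539]
riser 539 [nan nan nan] [nan nan nan]
((609.4686279296875, -186.82754516601562), (428.07891845703125, 223.33120727539062), 35.09577941894531)
purple 354 [array([ 0.507, -0.369,  0.031]), array([ 0.519, -0.16 ,  0.031])] 0.03940617362324139
blue 134 [array([ 0.404, -0.263,  0.032]), array([ 0.403, -0.248,  0.028])] 0.038952680695924946
[ 13 142 106]
wood 838 ((460.47259521484375, 81.19080352783203), (148.66757202148438, 83.07527923583984), 0.422847181558609) [0.4658 0.0795]
side bear 232 [ 0.5264 -0.2779  0.1105] [ 0.5028 -0.2971  0.0673] [ 0.5527 -0.2547  0.1241]
  axis -146.0653388900773 [ 0.5284 -0.2767] [0.0052 0.0119]
pot pts 993 [ 0.5844 -0.0626  0.0793] [ 0.4212 -0.3008  0.055 ] [ 0.7802 -0.05    0.088 ]
canteen 162 [ 0.4967 -0.3229  0.0302] [ 0.5585 -0.2601  0.0598] [ 0.5184 -0.2955  0.0475]
riser 735 [nan nan nan] [nan nan nan]
((581.13818359375, -190.0016326904297), (446.4690246582031, 141.65774536132812), 50.56656265258789)
purple 700 [array([ 0.492, -0.376,  0.031]), array([ 0.502, -0.17 ,  0.027])] 0.08745603225247289
blue 380 [array([ 0.401, -0.277,  0.032]), array([ 0.39 , -0.247,  0.034])] 0.08825895785778592
[ 14 149 113]
```

```bash
for r in 1; do python3 -m creep '[[0,-0.05,-0.03,0,0,0],[0,-0.1,-0.03,0,0,0],[0,-0.15,-0.03,0,0,0],[0,-0.2,-0.03,0,0,0],[-0.04,-0.23,-0.03,0,0,0],[-0.09,-0.25,-0.03,0,0,0],[-0.14,-0.26,-0.03,0,0,0],[-0.18,-0.28,-0.03,0,0,0]]' 0.0854 30; done
```

```text
clock: 0.95
tcp_pos: [0.2847, 0.1958, 0.2616]
orientation: [0.001, 0.211, 0.978, 0.001]
wrist_force: [1.8, 0.6, -0.2]
finger_gap: 0.0856
```

```bash
cat >> h.py <<'E'
def go(target,yaw_y=None,quiet=False):
    """print tool-frame shift & rz turn(deg) from the measured pose to target TCP; yaw_y: wanted world angle of tool y (mod 180)"""
    s=env.get_state(); r=rot(s['orientation']); t=np.asarray(s['tcp_pos'])
    sh=r.inv().apply(np.asarray(target)-t)
    y=r.apply([0,1,0]); a=np.degrees(np.arctan2(y[1],y[0])); zt=r.apply([0,0,1])
    print('tcp',t.round(4),'yaw_y',a.round(1),'z',zt.round(3),'shift',sh.round(4),end=' ')
    if yaw_y is not None:
        e=(yaw_y-a+90)%180-90; print('rz',round(-e,1),'or',round(-e+(180 if e>0 else -180),1),end='')
    print(' clk',round(s['clock'],2),'F',np.round(s['wrist_force'],1),'gap',round(s['finger_gap'],4))
def poly(im,z0):pass
E
python3 -m creep '[[-0.036,-0.028,0,0,0,-8],[-0.072,-0.056,-0.01,0,0,-16],[-0.108,-0.084,-0.02,0,0,-24],[-0.144,-0.112,-0.03,0,0,-32],[-0.18,-0.14,-0.03,0,0,-40],[-0.216,-0.168,-0.03,0,0,-48],[-0.25,-0.195,-0.03,0,0,-56],[-0.286,-0.223,-0.03,0,0,-64]]'; python3 -c "
from h import *
go([.53,-.272,.30],130)"
```

```text
clock: 1.75
tcp_pos: [0.4363, -0.0949, 0.2912]
orientation: [0.0, -0.283, 0.959, 0.0]
wrist_force: [0.9, 0.7, 0.3]
finger_gap: 0.0852
tcp [ 0.4363 -0.0949  0.2912] yaw_y 122.9 z [ 0.  0. -1.] shift [ 0.0177 -0.1996 -0.0088] rz -7.1 or 172.9 clk 1.75 F [0.9 0.7 0.3] gap 0.0852
```

```bash
python3 -m creep '[[0.003,-0.04,-0.009,0,0,-7],[0.01,-0.08,-0.009,0,0,-7],[0.018,-0.12,-0.009,0,0,-7],[0.018,-0.16,-0.009,0,0,-7],[0.018,-0.2,-0.009,0,0,-7],[0.018,-0.2,-0.009,0,0,-7],[0.018,-0.2,-0.009,0,0,-7],[0.018,-0.2,-0.009,0,0,-7]]'; python3 - <<'E'
from h import *
im,d,p=grab('wrist'); np.savez('pics/w1.npz',im=im,d=d,p=p)
go([.53,-.272,.30],130); print(p['position'],rot(p['orientation']).apply([0,0,-1]))
P=cloud(p,d); z=P[...,2]
hsv=cv2.cvtColor(im,cv2.COLOR_BGR2HSV).astype(int); H,S,V=[hsv[...,i] for i in range(3)]
for nm,lo,hi in(('bear',.088,.14),('pot',.077,.089),('canteen',.045,.056),('riser',.021,.027)):
    m=(z>lo)&(z<hi)&(abs(P[...,0]-.53)<.12)&(abs(P[...,1]+.27)<.08)
    q=P[m]; print(nm,len(q),q.min(0).round(4),q.max(0).round(4),q.mean(0).round(4),cv2.minAreaRect((q[:,:2]*1000).astype(np.float32)))
cv2.imwrite('pics/w1.png',im)
E
```

```text
clock: 2.55
tcp_pos: [0.5281, -0.2705, 0.3]
orientation: [-0.0, -0.339, 0.941, 0.001]
wrist_force: [0.2, -0.2, 0.1]
finger_gap: 0.0853
tcp [ 0.5281 -0.2703  0.3004] yaw_y 129.6 z [-0.  0. -1.] shift [-0.0004 -0.0025  0.0004] rz -0.4 or 179.6 clk 2.6 F [ 0.7  0.3 -0.6] gap 0.0854
[ 0.47245226 -0.31804111  0.44265513] [ 0.21785354  0.18167537 -0.9589233 ]
bear 926 [ 0.5095 -0.2966  0.088 ] [ 0.5536 -0.2532  0.1241] [ 0.5299 -0.2729  0.1143] ((529.0816040039062, -272.02862548828125), (46.852169036865234, 39.61600112915039), 74.8645248413086)
pot 840 [ 0.5037 -0.3009  0.077 ] [ 0.5531 -0.2515  0.0888] [ 0.5238 -0.2815  0.0848] ((526.7048950195312, -277.87286376953125), (44.30805206298828, 48.54177474975586), 44.6175537109375)
canteen 721 [ 0.4971 -0.3253  0.045 ] [ 0.5605 -0.2423  0.0551] [ 0.5233 -0.2856  0.0496] ((534.061279296875, -281.5175476074219), (60.088531494140625, 81.18074035644531), 39.5073127746582)
riser 2072 [ 0.4103 -0.3499  0.0211] [ 0.5982 -0.2371  0.027 ] [ 0.5286 -0.2797  0.025 ] ((505.2030029296875, -296.4577331542969), (186.42791748046875, 105.81951904296875), 4.546239376068115)
```

View pics/w1.png

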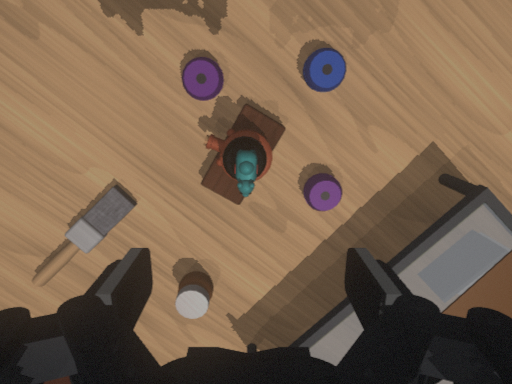

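The wrist view shows the bear at (247,165), nose down in the image at (247,188), on the pot, the canteen (neck at (212,143)) and the riser tilted at about 30° from vertical. Purple pots are at (202,78) and (323,192), the blue one at (325,69).

```bash
python3 - <<'E'
from h import *
z_=np.load('pics/w1.npz',allow_pickle=True); im,d,p=z_['im'],z_['d'],z_['p'].item()
P=cloud(p,d); z=P[...,2]
hsv=cv2.cvtColor(im,cv2.COLOR_BGR2HSV).astype(int); H,S,V=[hsv[...,i] for i in range(3)]
near=(abs(P[...,0]-.53)<.12)&(abs(P[...,1]+.27)<.1)
q=P[near&(z>.1)]; print('bear',len(q)); c=q[:,:2]-q[:,:2].mean(0); w,v=np.linalg.eigh(c.T@c); a=np.degrees(np.arctan2(v[1,1],v[0,1]))%180;print('axis',a)
for A in (38,40,42,a):
    u=np.array([np.cos(np.radians(A)),np.sin(np.radians(A))]);n=np.array([-u[1],u[0]])
    s=q[:,:2]@u;t=q[:,:2]@n
    mid=lambda x:(np.percentile(x,1)+np.percentile(x,99))/2
    print(A,'len',np.ptp(s),'wid',np.ptp(t),'ctr',u*mid(s)+n*mid(t))
# canteen rim, colour
m=near&((H<9)|(H>172))&(S>110)&(z>.047)&(z<.06); print('cant',m.sum(),P[m][:,:2].min(0),P[m][:,:2].max(0))
m=m.astype(np.uint8)*255
# pot top & belt: dark
k=near&(V<60)&(z>.05)&(z<.1); q=P[k]; print('pot',k.sum(),q.min(0),q.max(0))
# riser: side faces excluded by z
r=near&(z>.022)&(z<.028)&(S>60)&(V<110)&(P[...,0]>.45)&(abs(P[...,1]+.275)<.06)
print(r.sum()); print(cv2.minAreaRect((P[r][:,:2]*1000).astype(np.float32)))
E
```

```text
bear 35422
axis 129.785830959401
38 len 0.051050162499831964 wid 0.14749608811515602 ctr [ 0.52422702 -0.27376075]
40 len 0.050527196848781986 wid 0.14754864563986952 ctr [ 0.52425918 -0.27360712]
42 len 0.05086387353038674 wid 0.1474214378679975 ctr [ 0.52403599 -0.27362837]
129.785830959401 len 0.1475516125890386 wid 0.05058615333041386 ctr [ 0.52431351 -0.27357723]
cant 429 [ 0.4975633  -0.32158525] [ 0.55998344 -0.24404069]
pot 859 [ 0.50351039 -0.30121578  0.05145312] [ 0.55199331 -0.25412906  0.09620425]
1959
((535.568359375, -275.5389709472656), (119.698974609375, 59.296661376953125), 9.499423027038574)
```

```bash
python3 - <<'E'
from h import *
z_=np.load('pics/w1.npz',allow_pickle=True); im,d,p=z_['im'],z_['d'],z_['p'].item()
P=cloud(p,d); z=P[...,2]
near=(abs(P[...,0]-.53)<.05)&(abs(P[...,1]+.27)<.05)
q=P[near&(z>.1)&(z<.13)]; c=q[:,:2]-q[:,:2].mean(0); w,v=np.linalg.eigh(c.T@c); a=np.degrees(np.arctan2(v[1,1],v[0,1]))%180;print('axis',a,len(q))
for A in (38,42,46,a):
    u=np.array([np.cos(np.radians(A)),np.sin(np.radians(A))]);n=np.array([-u[1],u[0]])
    s=q[:,:2]@u;t=q[:,:2]@n
    mid=lambda x:(np.percentile(x,1)+np.percentile(x,99))/2
    print(A,'len',np.ptp(s),'wid',np.ptp(t),'ctr',u*mid(s)+n*mid(t))
go([.5305,-.274,.2])
E
```

```text
axis 38.179721503270116 848
38 len 0.04785295095010417 wid 0.02309966274199937 ctr [ 0.5333437  -0.27022219]
42 len 0.04800692750743871 wid 0.023406228232760284 ctr [ 0.53303618 -0.26980645]
46 len 0.04796558053219843 wid 0.02438752999818994 ctr [ 0.53266894 -0.26941427]
38.179721503270116 len 0.047853712829809686 wid 0.02307135406139127 ctr [ 0.53333398 -0.27020914]
tcp [ 0.5281 -0.2703  0.3004] yaw_y 129.6 z [-0.  0. -1.] shift [ 0.0005 -0.0044  0.1004]  clk 2.6 F [ 0.7  0.3 -0.6] gap 0.0854
```

```bash
python3 -m creep '[[-0.002,-0.003,0.05,0,0,0],[-0.002,-0.003,0.10,0,0,0],[-0.002,-0.003,0.14,0,0,0],[-0.002,-0.003,0.17,0,0,0],[-0.002,-0.003,0.19,0,0,0],[-0.002,-0.003,0.2,0,0,0],[-0.002,-0.003,0.21,0,0,0],[-0.002,-0.003,0.21,0,0,0]]' 0.05 25; python3 -m creep '[[0,0,0,0,0,0],[0,0,0,0,0,0],[0,0,0,0,0,0],[0,0,0,0,0,0],[0,0,0,0,0,0],[0,0,0,0,0,0],[0,0,0,0,0,0],[0,0,0,0,0,0]]' 0 25; python3 -c "
from h import *
go([.532,-.272,.3])
im,d,p=grab('wrist'); cv2.imwrite('pics/w2.png',im)"
```

```text
clock: 3.4
tcp_pos: [0.5319, -0.2718, 0.0899]
orientation: [-0.0, -0.339, 0.941, 0.0]
wrist_force: [-0.1, 1.1, -0.2]
finger_gap: 0.0501
clock: 4.2
tcp_pos: [0.5329, -0.2729, 0.0915]
orientation: [0.001, -0.339, 0.941, -0.001]
wrist_force: [0.1, 0.6, 6.0]
finger_gap: 0.0218
tcp [ 0.5329 -0.2729  0.0915] yaw_y 129.6 z [ 0.002 -0.001 -1.   ] shift [-1.000e-04  8.000e-04 -2.085e-01]  clk 4.2 F [0.1 0.6 6. ] gap 0.0218
```

View pics/w2.png

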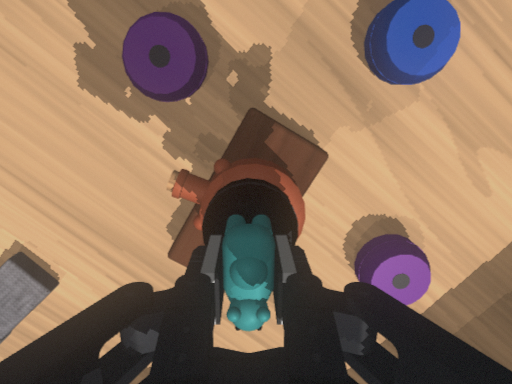

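The wrist view shows the bear held between the pads at (248,270), with the pot, canteen and riser undisturbed below. I'm lifting it and carrying it over the tier.

```bash
python3 -m creep '[[0,0,-0.004,0,0,0],[0,0,-0.012,0,0,0],[0,0,-0.025,0,0,0],[0,0,-0.045,0,0,0],[0,0,-0.075,0,0,0],[0,0,-0.11,0,0,0],[0,0,-0.14,0,0,0],[0,0,-0.16,0,0,0]]'; python3 -c "
from h import *
go([.59,.235,.26])"
```

```text
clock: 5.05
tcp_pos: [0.5326, -0.2728, 0.2539]
orientation: [0.001, -0.339, 0.941, -0.002]
wrist_force: [0.5, -0.3, -0.5]
finger_gap: 0.0213
tcp [ 0.5326 -0.2728  0.2539] yaw_y 129.6 z [ 0.003 -0.002 -1.   ] shift [-0.3679  0.3547 -0.007 ]  clk 5.05 F [ 0.5 -0.3 -0.5] gap 0.0213
```

```bash
python3 -m creep '[[-0.01,0.01,-0.003,0,0,0],[-0.03,0.03,-0.007,0,0,0],[-0.058,0.056,-0.007,0,0,0],[-0.088,0.085,-0.007,0,0,0],[-0.118,0.114,-0.007,0,0,0],[-0.148,0.143,-0.007,0,0,0],[-0.178,0.172,-0.007,0,0,0],[-0.208,0.2,-0.007,0,0,0]]'; python3 -m creep '[[-0.03,0.029,0,0,0,0],[-0.06,0.058,0,0,0,0],[-0.09,0.087,0,0,0,0],[-0.115,0.111,0,0,0,0],[-0.138,0.133,0,0,0,0],[-0.152,0.147,0,0,0,0],[-0.16,0.155,0,0,0,0],[-0.16,0.155,0,0,0,0]]'; python3 - <<'E'
from h import *
im,d,p=grab('wrist'); np.savez('pics/w3.npz',im=im,d=d,p=p); cv2.imwrite('pics/w3.png',im); go([.6,.245,.15])
E
```

```text
clock: 5.85
tcp_pos: [0.5637, 0.017, 0.2563]
orientation: [-0.001, -0.339, 0.941, 0.001]
wrist_force: [1.3, -0.5, -0.5]
finger_gap: 0.0211
clock: 6.65
tcp_pos: [0.5884, 0.2373, 0.2562]
orientation: [-0.001, -0.34, 0.94, 0.0]
wrist_force: [-0.3, -0.5, -0.5]
finger_gap: 0.0213
tcp [0.5886 0.2361 0.2565] yaw_y 129.7 z [-0.001 -0.001 -1.   ] shift [-0.0146 -0.0005  0.1064]  clk 6.7 F [ 0.7 -0.6 -0.6] gap 0.0215
```

View pics/w3.png

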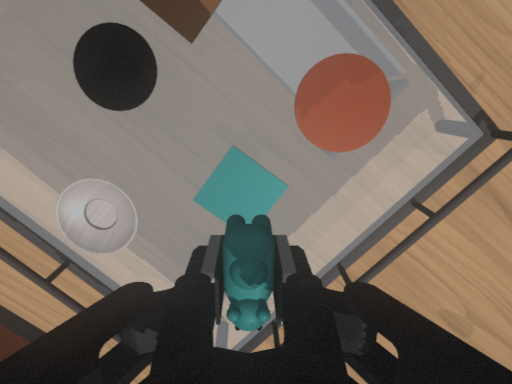

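The wrist view shows the turquoise pad corners at (236,147), (194,198) and (288,187), the black pad at (116,67), the clay pad at (342,103) and the dish at (97,216).

```bash
python3 - <<'E'
from h import *
z_=np.load('pics/w3.npz',allow_pickle=True); im,d,p=z_['im'],z_['d'],z_['p'].item()
hsv=cv2.cvtColor(im,cv2.COLOR_BGR2HSV).astype(int); H,S,V=[hsv[...,i] for i in range(3)]
def cc(m,s):
    k,l,_,_=cv2.connectedComponentsWithStats(m.astype(np.uint8)); m=(l==l[s[1],s[0]]).astype(np.uint8)
    c=max(cv2.findContours(m,0,cv2.CHAIN_APPROX_NONE)[0],key=len)[:,0].astype(float); return c
for nm,m,s in(('black',V<45,(116,67)),('clay',((H<10)|(H>172))&(S>110),(342,103))):
    X=plane(p,cc(m,s),.087)[:,:2]*1000; print(nm,cv2.fitEllipse(X.astype(np.float32)))
P=cloud(p,d); print('padz',np.nanmedian(P[165:185,225:250,2]),np.nanmedian(P[90:110,330:350,2]),'dish',np.median(P[200:230,85:110].reshape(-1,3),0))
m=(H>80)&(H<100)&(S>90); 
yy,xx=np.mgrid[:384,:512]; m&=(yy<212)
X=plane(p,cc(m,(236,170)),.087)[:,:2]*1000
hull=cv2.convexHull(X.astype(np.float32))[:,0]
ap=cv2.approxPolyDP(hull.reshape(-1,1,2),4,True)[:,0]; print(ap)
E
```

```text
black ((590.3831787109375, 83.44869232177734), (71.27066040039062, 71.75286102294922), 20.64398956298828)
clay ((483.6474304199219, 261.2047119140625), (86.08055877685547, 86.2383804321289), 91.71852111816406)
padz 0.08711118582038657 0.08710722750912725 dish [nan nan nan]
[[643.29297 211.85649]
 [643.0974  231.88031]
 [606.3927  275.95517]
 [574.0322  274.05807]
 [578.0497  207.68025]]
```

```bash
python3 -m creep '[[-0.01,-0.004,0.02,0,0,0],[-0.02,-0.007,0.06,0,0,0],[-0.02,-0.007,0.1,0,0,0],[-0.02,-0.007,0.13,0,0,0],[-0.02,-0.007,0.145,0,0,0],[-0.02,-0.007,0.15,0,0,0],[-0.02,-0.007,0.155,0,0,0],[-0.02,-0.007,0.157,0,0,0]]';  python3 -m creep '[[0,0,0.001,0,0,0],[0,0,0.002,0,0,0],[0,0,0.003,0,0,0],[0,0,0.004,0,0,0],[0,0,0.005,0,0,0],[0,0,0.006,0,0,0],[0,0,0.007,0,0,0],[0,0,0.007,0,0,0]]'; python3 -c "
from h import *
go([.6085,.2435,.0915])"
```

```text
clock: 7.5
tcp_pos: [0.6098, 0.2426, 0.1009]
orientation: [0.001, -0.338, 0.941, -0.0]
wrist_force: [0.2, -0.2, -0.6]
finger_gap: 0.0217
clock: 8.3
tcp_pos: [0.6091, 0.2431, 0.0928]
orientation: [-0.0, -0.339, 0.941, 0.0]
wrist_force: [0.2, -0.6, -0.5]
finger_gap: 0.0214
tcp [0.6091 0.2431 0.0928] yaw_y 129.6 z [-0. -0. -1.] shift [0.0001 0.0007 0.0013]  clk 8.3 F [ 0.2 -0.6 -0.5] gap 0.0214
```

No contact yet; I'm going down in small steps.

```bash
python3 -m creep '[[0,0,0.0005,0,0,0],[0,0,0.001,0,0,0],[0,0,0.0015,0,0,0],[0,0,0.002,0,0,0],[0,0,0.002,0,0,0],[0,0,0.002,0,0,0],[0,0,0.002,0,0,0],[0,0,0.002,0,0,0]]'
```

```text
clock: 9.1
tcp_pos: [0.6092, 0.2431, 0.0915]
orientation: [0.0, -0.339, 0.941, -0.0]
wrist_force: [-1.6, -0.9, 4.0]
finger_gap: 0.021
```

Contact at 4 N, so the bear can be released.

```bash
python3 -m creep '[[0,0,0,0,0,0],[0,0,0,0,0,0],[0,0,0,0,0,0],[0,0,0,0,0,0],[0,0,0,0,0,0],[0,0,0,0,0,0],[0,0,-0.002,0,0,0],[0,0,-0.005,0,0,0]]' 0.045; python3 -m creep '[[0,0,-0.01,0,0,0],[0,0,-0.03,0,0,0],[0,0,-0.06,0,0,0],[0,0,-0.1,0,0,0],[0,0,-0.14,0,0,0],[0,0,-0.165,0,0,0],[0,0,-0.175,0,0,0],[0,0,-0.175,0,0,0]]' ; python3 - <<'E'
from h import *
im,d,p=grab('wrist'); P=cloud(p,d); z=P[...,2]
hsv=cv2.cvtColor(im,cv2.COLOR_BGR2HSV); H,S=hsv[...,0],hsv[...,1]
q=P[(z>.093)&(z<.14)&(H>75)&(H<100)&(S>80)]; print(len(q),q.min(0),q.max(0),q.mean(0)); 
cv2.imwrite('pics/w4.png',im); go([.528,-.278,.25],90)
E
```

```text
clock: 9.9
tcp_pos: [0.6091, 0.2431, 0.0961]
orientation: [-0.0, -0.339, 0.941, 0.0]
wrist_force: [-1.2, 0.7, -0.2]
finger_gap: 0.0447
clock: 10.7
tcp_pos: [0.61, 0.2433, 0.2731]
orientation: [0.002, -0.339, 0.941, -0.0]
wrist_force: [0.2, -0.8, -0.6]
finger_gap: 0.0449
951 [0.58981158 0.22412    0.09509766] [0.63201386 0.26161951 0.12383068] [0.60871905 0.24174832 0.11696289]
tcp [0.6093 0.2431 0.2711] yaw_y 129.6 z [ 0.001  0.    -1.   ] shift [ 0.3948 -0.3497  0.0209] rz 39.6 or -140.4 clk 10.75 F [ 0.5  1.  -2.1] gap 0.0449
```

View pics/w4.png

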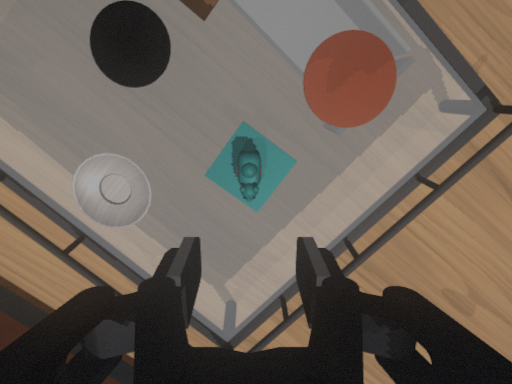

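The wrist view shows the bear standing on the turquoise pad at (249,170) and released. Back to the pile.

```bash
python3 -m creep '[[0.015,-0.013,0,0,0,0],[0.042,-0.038,0,0,0,0],[0.075,-0.067,0,0,0,0],[0.11,-0.098,0,0,0,0],[0.145,-0.129,0,0,0,0],[0.18,-0.16,0,0,0,0],[0.215,-0.191,0,0,0,0],[0.25,-0.222,0,0,0,0]]' 0.07 25; python3 -m creep '[[0.035,-0.031,0,0,0,0],[0.07,-0.062,0,0,0,0],[0.1,-0.089,0.01,0,0,0],[0.125,-0.111,0.02,0,0,0],[0.14,-0.123,0.02,0,0,0],[0.145,-0.128,0.02,0,0,0],[0.145,-0.128,0.02,0,0,0],[0.145,-0.128,0.02,0,0,0]]'; python3 - <<'E'
from h import *
im,d,p=grab('wrist'); P=cloud(p,d); z=P[...,2]
near=(abs(P[...,0]-.53)<.12)&(abs(P[...,1]+.27)<.08)
hsv=cv2.cvtColor(im,cv2.COLOR_BGR2HSV).astype(int); H,S,V=[hsv[...,i] for i in range(3)]
q=P[near&(z>.066)&(z<.095)]; X=(q[:,:2]*1000).astype(np.float32); print('pot',len(q),cv2.minEnclosingCircle(X),q.min(0),q.max(0))
q=P[near&(z>.084)&(z<.092)]; X=(q[:,:2]*1000).astype(np.float32); print('pot top',len(q),cv2.minEnclosingCircle(X))
q=P[near&(z>.045)&(z<.056)&((H<9)|(H>172))&(S>100)]; print('cant',len(q),q.min(0),q.max(0))
np.savez('pics/w5.npz',im=im,d=d,p=p); cv2.imwrite('pics/w5.png',im); go([.528,-.278,.051])
E
```

```text
clock: 11.55
tcp_pos: [0.5564, -0.0887, 0.2686]
orientation: [-0.002, -0.339, 0.941, 0.001]
wrist_force: [0.6, 0.0, 0.0]
finger_gap: 0.0702
clock: 12.35
tcp_pos: [0.5279, -0.2773, 0.2504]
orientation: [-0.0, -0.339, 0.941, 0.001]
wrist_force: [-0.6, 0.1, 0.3]
finger_gap: 0.0698
pot 2001 ((528.235107421875, -276.5747985839844), 25.010406494140625) [ 0.5033195  -0.30125495  0.06625311] [ 0.5526478  -0.25157186  0.08937342]
pot top 1539 ((528.1025390625, -276.80047607421875), 22.26699447631836)
cant 642 [ 0.49755626 -0.32271801  0.04500032] [ 0.560351   -0.2435894   0.05510681]
tcp [ 0.5281 -0.2771  0.2508] yaw_y 129.7 z [-0.     0.001 -1.   ] shift [ 0.0007 -0.0008  0.1998]  clk 12.4 F [ 0.2 -1.7 -0.1] gap 0.0697
```

```bash
python3 -m creep '[[0,0,0.03,0,0,0],[0,0,0.075,0,0,0],[0,0,0.12,0,0,0],[0,0,0.15,0,0,0],[0,0,0.175,0,0,0],[0,0,0.19,0,0,0],[0,0,0.198,0,0,0],[0,0,0.199,0,0,0]]' 0.07 25; python3 -m creep '[[0,0,0,0,0,0],[0,0,0,0,0,0],[0,0,0,0,0,0],[0,0,0,0,0,0],[0,0,0,0,0,0],[0,0,0,0,0,0],[0,0,0,0,0,0],[0,0,0,0,0,0]]' 0 30;  python3 -m creep '[[0,0,-0.004,0,0,0],[0,0,-0.01,0,0,0],[0,0,-0.02,0,0,0],[0,0,-0.04,0,0,0],[0,0,-0.075,0,0,0],[0,0,-0.12,0,0,0],[0,0,-0.16,0,0,0],[0,0,-0.19,0,0,0]]'; python3 - <<'E'
from h import *
im,d,p=grab('wrist'); cv2.imwrite('pics/w6.png',im); go([.5903,.0835,.25])
E
```

```text
clock: 13.2
tcp_pos: [0.5278, -0.2771, 0.0514]
orientation: [-0.0, -0.339, 0.941, 0.001]
wrist_force: [0.4, 0.7, 0.8]
finger_gap: 0.0702
clock: 14.0
tcp_pos: [0.5289, -0.2788, 0.0535]
orientation: [0.001, -0.339, 0.941, -0.001]
wrist_force: [0.9, 2.0, 5.9]
finger_gap: 0.0485
clock: 14.8
tcp_pos: [0.5283, -0.2788, 0.2458]
orientation: [0.001, -0.339, 0.941, -0.001]
wrist_force: [0.8, -1.5, -1.3]
finger_gap: 0.049
tcp [ 0.5298 -0.2798  0.2508] yaw_y 129.6 z [ 0.008 -0.006 -1.   ] shift [-0.2782  0.2414 -0.0009]  clk 14.85 F [ 1.6 -1.5  3.4] gap 0.0483
```

View pics/w6.png

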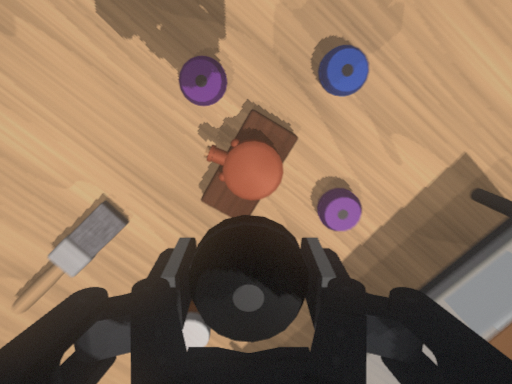

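The wrist view shows the pot held upright at (248,280), with the canteen left on the riser at (253,170).

```bash
python3 -m creep '[[-0.012,0.01,0,0,0,0],[-0.04,0.035,0,0,0,0],[-0.075,0.065,0,0,0,0],[-0.11,0.095,0,0,0,0],[-0.145,0.126,0,0,0,0],[-0.18,0.156,0,0,0,0],[-0.21,0.182,0,0,0,0],[-0.235,0.204,0,0,0,0]]'; python3 -m creep '[[-0.02,0.017,0.01,0,0,0],[-0.035,0.03,0.03,0,0,0],[-0.043,0.037,0.06,0,0,0],[-0.043,0.037,0.09,0,0,0],[-0.043,0.037,0.115,0,0,0],[-0.043,0.037,0.135,0,0,0],[-0.043,0.037,0.145,0,0,0],[-0.043,0.037,0.148,0,0,0]]'; python3 - <<'E'
from h import *
go([.5903,.0835,.087])
E
```

```text
clock: 15.65
tcp_pos: [0.5778, 0.0318, 0.2409]
orientation: [-0.001, -0.34, 0.941, 0.001]
wrist_force: [-0.5, -0.1, 0.4]
finger_gap: 0.0492
clock: 16.45
tcp_pos: [0.5867, 0.085, 0.0922]
orientation: [-0.002, -0.339, 0.941, 0.001]
wrist_force: [-0.0, -0.7, -0.6]
finger_gap: 0.0488
tcp [0.5867 0.085  0.0922] yaw_y 129.6 z [-0.004  0.    -1.   ] shift [-0.0018 -0.0034  0.0052]  clk 16.45 F [-0.  -0.7 -0.6] gap 0.0488
```

```bash
python3 -m creep '[[-0.001,-0.002,0.0005,0,0,0],[-0.002,-0.003,0.001,0,0,0],[-0.002,-0.003,0.002,0,0,0],[-0.002,-0.003,0.003,0,0,0],[-0.002,-0.003,0.0035,0,0,0],[-0.002,-0.003,0.004,0,0,0],[-0.002,-0.003,0.0045,0,0,0],[-0.002,-0.003,0.0045,0,0,0]]'; python3 - <<'E'
from h import *
im,d,p=grab('wrist'); P=cloud(p,d); z=P[...,2]
near=(abs(P[...,0]-.59)<.04)&(abs(P[...,1]-.085)<.04)
q=P[near&(z>.114)&(z<.13)];X=(q[:,:2]*1000).astype(np.float32); print('pot top',len(q),cv2.minEnclosingCircle(X),np.median(q,0)); cv2.imwrite('pics/w7.png',im)
go([.5903,.0835,.087])
E
```

```text
clock: 17.25
tcp_pos: [0.5919, 0.0835, 0.0895]
orientation: [-0.0, -0.339, 0.941, 0.0]
wrist_force: [0.1, -0.6, -0.8]
finger_gap: 0.0488
pot top 12675 ((586.6259765625, 78.17845153808594), 38.11766815185547) [0.58929721 0.08039748 0.12287678]
tcp [0.5919 0.0835 0.0896] yaw_y 129.6 z [-0.  0. -1.] shift [0.0013 0.0011 0.0026]  clk 17.3 F [ 0.8  0.4 -1.3] gap 0.0486
```

```bash
python3 -m creep '[[0,0,0.0005,0,0,0],[0,0,0.001,0,0,0],[0,0,0.0015,0,0,0],[0,0,0.002,0,0,0],[0,0,0.002,0,0,0],[0,0,0.002,0,0,0],[0,0,0.002,0,0,0],[0,0,0.002,0,0,0]]'
```

```text
clock: 18.1
tcp_pos: [0.592, 0.0835, 0.0876]
orientation: [0.0, -0.339, 0.941, 0.0]
wrist_force: [-0.5, -0.0, -0.6]
finger_gap: 0.0489
```

```bash
python3 -m creep '[[0.001,0,0.0005,0,0,0],[0.001,0,0.001,0,0,0],[0.001,0,0.0015,0,0,0],[0.001,0,0.0015,0,0,0],[0.001,0,0.0015,0,0,0],[0.001,0,0.0015,0,0,0],[0.001,0,0.0015,0,0,0],[0.001,0,0.0015,0,0,0]]'
```

```text
clock: 18.9
tcp_pos: [0.5918, 0.0831, 0.0875]
orientation: [0.001, -0.339, 0.941, -0.0]
wrist_force: [-1.6, 0.8, 6.0]
finger_gap: 0.0489
```

```bash
python3 -m creep '[[0,0,0,0,0,0],[0,0,0,0,0,0],[0,0,0,0,0,0],[0,0,0,0,0,0],[0,0,0,0,0,0],[0,0,0,0,0,0],[0,0,-0.002,0,0,0],[0,0,-0.005,0,0,0]]' 0.07; python3 -m creep '[[0,0,-0.01,0,0,0],[0,0,-0.03,0,0,0],[0,0,-0.06,0,0,0],[0,0,-0.1,0,0,0],[0,0,-0.14,0,0,0],[0,0,-0.165,0,0,0],[0,0,-0.175,0,0,0],[0,0,-0.175,0,0,0]]' ; python3 - <<'E'
from h import *
im,d,p=grab('wrist'); P=cloud(p,d); z=P[...,2]
near=(abs(P[...,0]-.59)<.05)&(abs(P[...,1]-.085)<.05)
q=P[near&(z>.094)&(z<.13)];X=(q[:,:2]*1000).astype(np.float32); print('pot',len(q),cv2.minEnclosingCircle(X),q.max(0))
np.savez('pics/w8.npz',im=im,d=d,p=p); cv2.imwrite('pics/w8.png',im); 
z_=np.load('pics/w5.npz',allow_pickle=True)
# canteen from w6 image colour rim is enough: disc centre
go([.529,-.277,.25],0)
E
```

```text
clock: 19.7
tcp_pos: [0.5911, 0.0828, 0.0911]
orientation: [-0.0, -0.339, 0.941, 0.0]
wrist_force: [-0.6, -0.8, 0.1]
finger_gap: 0.0699
clock: 20.5
tcp_pos: [0.592, 0.0828, 0.268]
orientation: [0.002, -0.339, 0.941, -0.001]
wrist_force: [-0.2, 0.3, -0.2]
finger_gap: 0.0696
pot 2231 ((592.972900390625, 83.18904876708984), 25.04488182067871) [0.61781681 0.10779824 0.12356173]
tcp [0.5913 0.0828 0.2661] yaw_y 129.6 z [ 0.001  0.    -1.   ] shift [ 0.2774 -0.2375  0.016 ] rz -50.4 or 129.6 clk 20.55 F [ 0.5  0.1 -1. ] gap 0.07
```

View pics/w8.png

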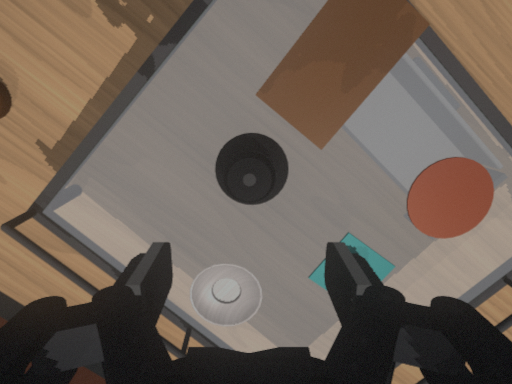

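The wrist view shows the pot standing on the black pad at (250,170), with the brown pad fully in view, corners at about (258,95) and (321,149). Back to the pile for the canteen, turning 35° on the way.

```bash
python3 -m creep '[[0.01,-0.009,0,0,0,-4],[0.035,-0.03,0,0,0,-10],[0.07,-0.06,0,0,0,-17],[0.105,-0.09,0,0,0,-24],[0.14,-0.12,0,0,0,-30],[0.175,-0.15,0,0,0,-35],[0.21,-0.18,0,0,0,-35],[0.24,-0.205,0,0,0,-35]]' 0.0854 25; python3 -m creep '[[0.015,-0.035,0,0,0,0],[0.015,-0.04,0,0,0,0],[0.015,-0.04,0,0,0,0],[0.015,-0.04,0,0,0,0],[0.015,-0.04,0,0,0,0],[0.015,-0.04,0,0,0,0],[0.015,-0.04,0,0,0,0],[0.015,-0.04,0,0,0,0]]'; python3 - <<'E'
from h import *
z_=np.load('pics/w8.npz',allow_pickle=True); im,d,p=z_['im'],z_['d'],z_['p'].item()
hsv=cv2.cvtColor(im,cv2.COLOR_BGR2HSV).astype(int); H,S,V=[hsv[...,i] for i in range(3)]
print(hsv[100,320],hsv[40,360])
m=((H>5)&(H<18)&(S>120)&(V<160)).astype(np.uint8); k,l,_,_=cv2.connectedComponentsWithStats(m); m=(l==l[100,320]).astype(np.uint8)
c=max(cv2.findContours(m,0,2)[0],key=len)[:,0].astype(float); X=plane(p,c,.087)[:,:2]*1000; print('wood n',m.sum(),cv2.minAreaRect(X.astype(np.float32)), cv2.approxPolyDP(X.astype(np.float32).reshape(-1,1,2),6,True)[:,0].round(1).tolist())
im,d,p=grab('wrist'); P=cloud(p,d); z=P[...,2]
hsv=cv2.cvtColor(im,cv2.COLOR_BGR2HSV).astype(int); H,S,V=[hsv[...,i] for i in range(3)]
near=(abs(P[...,0]-.53)<.08)&(abs(P[...,1]+.28)<.08)
q=P[near&(z>.048)&(z<.058)];X=(q[:,:2]*1000).astype(np.float32);
top=P[near&(z>.0515)&(z<.058)]; print('cant',len(q),q.min(0),q.max(0),'top',len(top),cv2.minEnclosingCircle((top[:,:2]*1000).astype(np.float32)))
m=near&(z>.031)&((H<9)|(H>172))&(S>90); q=P[m][:,:2]; c=np.array([.529,-.276]); r=np.linalg.norm(q-c,axis=1); f=q[r>.036]; print('neck pts',len(f),f.mean(0),np.degrees(np.arctan2(*(f.mean(0)-c)[::-1])), r.max())
r_=near&(z>.022)&(z<.028)&(S>60)&(V<110); print('riser',cv2.minAreaRect((P[r_][:,:2]*1000).astype(np.float32)))
np.savez('pics/w9.npz',im=im,d=d,p=p);cv2.imwrite('pics/w9.png',im); go([.529,-.276,.021],165)
E
```

```text
clock: 21.35
tcp_pos: [0.5354, -0.2299, 0.2635]
orientation: [-0.001, -0.606, 0.796, 0.002]
wrist_force: [0.3, 0.2, 0.0]
finger_gap: 0.0852
clock: 22.15
tcp_pos: [0.5715, -0.2528, 0.2666]
orientation: [0.0, -0.606, 0.795, -0.0]
wrist_force: [0.0, 0.2, -0.8]
finger_gap: 0.0853
[ 13 121 112] [ 13 129  97]
wood n 7489 ((449.93756103515625, 79.79674530029297), (124.5112533569336, 80.99937438964844), 0.020468631759285927) [[387.70001220703125, 119.30000305175781], [388.29998779296875, 90.0999984741211], [428.8999938964844, 41.0], [446.70001220703125, 54.400001525878906], [470.29998779296875, 54.400001525878906], [465.79998779296875, 63.79999923706055], [489.1000061035156, 51.70000076293945], [502.8999938964844, 68.0], [509.1000061035156, 64.80000305175781], [512.0, 81.30000305175781], [501.70001220703125, 82.19999694824219], [508.29998779296875, 98.80000305175781], [493.6000061035156, 100.5], [499.1000061035156, 108.4000015258789], [494.29998779296875, 102.5999984741211], [474.3999938964844, 109.5], [473.3999938964844, 96.69999694824219], [455.8999938964844, 106.69999694824219], [465.0, 102.69999694824219], [470.20001220703125, 113.19999694824219], [452.3999938964844, 112.30000305175781], [452.29998779296875, 105.5999984741211], [435.1000061035156, 112.9000015258789], [428.6000061035156, 104.69999694824219], [424.5, 120.19999694824219]]
cant 2659 [ 0.49754606 -0.32139614  0.0480043 ] [ 0.56027318 -0.24237184  0.05559603] top 2060 ((528.8250732421875, -274.4422912597656), 29.51121711730957)
neck pts 169 [ 0.54365456 -0.31391342] -68.86714626521905 0.0743816734118394
riser ((531.9791870117188, -301.7195129394531), (134.99755859375, 108.06082916259766), 9.581015586853027)
tcp [ 0.5715 -0.2529  0.2664] yaw_y 164.6 z [ 0.001 -0.    -1.   ] shift [0.0335 0.035  0.2454] rz -0.4 or 179.6 clk 22.2 F [-0.1 -0.   0.1] gap 0.0853
```

View pics/w9.png

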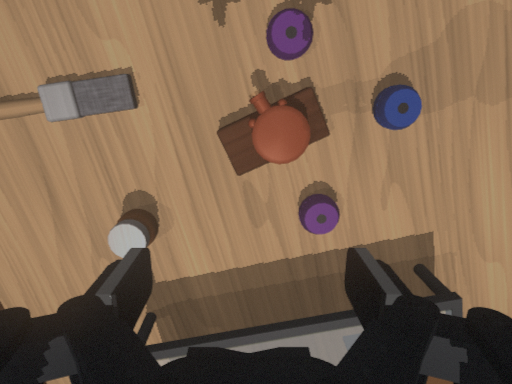

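The wrist view shows the canteen centred at (281,134) with its neck tip at (260,101), pointing at about -72°. I'll grip along about 190°, clear of the neck and lugs.

```bash
python3 -m creep '[[0.01,0.01,0.01,0,0,-4],[0.022,0.022,0.03,0,0,-10],[0.032,0.035,0.06,0,0,-17],[0.032,0.035,0.09,0,0,-23],[0.032,0.035,0.12,0,0,-26],[0.032,0.035,0.15,0,0,-26],[0.032,0.035,0.165,0,0,-26],[0.032,0.035,0.17,0,0,-26]]'; python3 - <<'E'
from h import *
go([.529,-.2745,.022],190)
E
```

```text
clock: 23.0
tcp_pos: [0.528, -0.2738, 0.094]
orientation: [0.0, 0.769, -0.639, -0.002]
wrist_force: [-0.0, 0.4, -0.3]
finger_gap: 0.0854
tcp [ 0.528  -0.2738  0.094 ] yaw_y -169.4 z [-0.003  0.002 -1.   ] shift [ 0.001 -0.001  0.072] rz 0.6 or -179.4 clk 23.0 F [-0.   0.4 -0.3] gap 0.0854
```

```bash
python3 -m creep '[[0,0,0.015,0,0,0],[0,0,0.035,0,0,0],[0,0,0.05,0,0,0],[0,0,0.06,0,0,0],[0,0,0.067,0,0,0],[0,0,0.071,0,0,0],[0,0,0.073,0,0,0],[0,0,0.073,0,0,0]]'; python3 -m creep '[[0,0,0,0,0,0],[0,0,0,0,0,0],[0,0,0,0,0,0],[0,0,0,0,0,0],[0,0,0,0,0,0],[0,0,0,0,0,0],[0,0,0,0,0,0],[0,0,0,0,0,0]]' 0 35
```

```text
clock: 23.8
tcp_pos: [0.5295, -0.2749, 0.0234]
orientation: [-0.0, 0.769, -0.639, 0.0]
wrist_force: [0.1, -0.3, -0.4]
finger_gap: 0.0854
clock: 24.6
tcp_pos: [0.5298, -0.275, 0.024]
orientation: [-0.0, 0.769, -0.639, 0.001]
wrist_force: [-0.7, 0.7, 5.0]
finger_gap: 0.0623
```

```bash
python3 -m creep '[[0,0,-0.004,0,0,0],[0,0,-0.01,0,0,0],[0,0,-0.02,0,0,0],[0,0,-0.04,0,0,0],[0,0,-0.075,0,0,0],[0,0,-0.12,0,0,0],[0,0,-0.16,0,0,0],[0,0,-0.19,0,0,0]]'; python3 - <<'E'
from h import *
im,d,p=grab('wrist'); np.savez('pics/w10.npz',im=im,d=d,p=p); cv2.imwrite('pics/w10.png',im); go([.4836,.2612,.23])
P=cloud(p,d); z=P[...,2]; hsv=cv2.cvtColor(im,cv2.COLOR_BGR2HSV).astype(int); H,S,V=[hsv[...,i] for i in range(3)]
r=(z>.021)&(z<.028)&(V<115)&(abs(P[...,0]-.535)<.075)&(abs(P[...,1]+.275)<.055); print(r.sum(),cv2.minAreaRect((P[r][:,:2]*1000).astype(np.float32)))
E
```

```text
clock: 25.4
tcp_pos: [0.5298, -0.2751, 0.2168]
orientation: [-0.0, 0.769, -0.639, 0.002]
wrist_force: [-0.3, 0.2, -1.5]
finger_gap: 0.0629
tcp [ 0.5315 -0.2762  0.2218] yaw_y -169.4 z [ 0.009 -0.006 -1.   ] shift [-0.537  -0.0519 -0.0118]  clk 25.45 F [ 1.3 -1.5  1.1] gap 0.0623
4554 ((535.2535400390625, -275.6635437011719), (120.31038665771484, 60.31241989135742), 9.393891334533691)
```

View pics/w10.png

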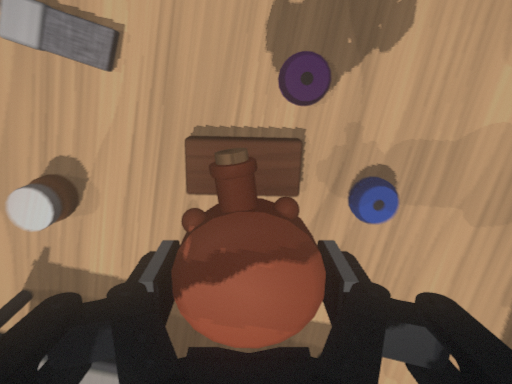

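The wrist view shows the canteen held level at (250,280) with its neck up in the image, and the riser undisturbed at (243,165).

```bash
python3 -m creep '[[-0.015,-0.001,-0.003,0,0,0],[-0.045,-0.004,-0.008,0,0,0],[-0.08,-0.008,-0.012,0,0,0],[-0.12,-0.012,-0.012,0,0,0],[-0.16,-0.016,-0.012,0,0,0],[-0.2,-0.02,-0.012,0,0,0],[-0.24,-0.024,-0.012,0,0,0],[-0.28,-0.027,-0.012,0,0,0]]'; python3 -m creep '[[-0.04,-0.004,0,0,0,0],[-0.08,-0.008,0,0,0,0],[-0.12,-0.012,0,0,0,0],[-0.16,-0.016,0,0,0,0],[-0.195,-0.019,0,0,0,0],[-0.225,-0.022,0,0,0,0],[-0.245,-0.024,0.01,0,0,0],[-0.257,-0.025,0.02,0,0,0]]'; python3 - <<'E'
from h import *
go([.4836,.2612,.1])
E
```

```text
clock: 26.25
tcp_pos: [0.5026, 0.0078, 0.2241]
orientation: [0.0, 0.769, -0.639, -0.001]
wrist_force: [1.6, 0.4, -1.7]
finger_gap: 0.0626
clock: 27.05
tcp_pos: [0.48, 0.2645, 0.204]
orientation: [0.001, 0.77, -0.638, -0.001]
wrist_force: [0.3, -0.2, -1.8]
finger_gap: 0.0629
tcp [0.48   0.2645 0.204 ] yaw_y -169.3 z [-0.002 -0.    -1.   ] shift [ 0.0039 -0.0031  0.1039]  clk 27.05 F [ 0.3 -0.2 -1.8] gap 0.0629
```

```bash
python3 -m creep '[[0.002,-0.002,0.01,0,0,0],[0.003,-0.003,0.035,0,0,0],[0.003,-0.003,0.06,0,0,0],[0.003,-0.003,0.085,0,0,0],[0.003,-0.003,0.1,0,0,0],[0.003,-0.003,0.107,0,0,0],[0.003,-0.003,0.11,0,0,0],[0.003,-0.003,0.111,0,0,0]]'; python3 -m creep '[[0,0,0.001,0,0,0],[0,0,0.002,0,0,0],[0,0,0.003,0,0,0],[0,0,0.0035,0,0,0],[0,0,0.004,0,0,0],[0,0,0.0045,0,0,0],[0,0,0.005,0,0,0],[0,0,0.005,0,0,0]]'; python3 - <<'E'
from h import *
go([.4836,.2612,.086])
E
```

```text
clock: 27.85
tcp_pos: [0.4853, 0.2598, 0.0941]
orientation: [0.0, 0.769, -0.639, 0.0]
wrist_force: [-0.7, 0.5, -1.1]
finger_gap: 0.0627
clock: 28.65
tcp_pos: [0.4851, 0.2602, 0.089]
orientation: [0.0, 0.769, -0.639, -0.0]
wrist_force: [-0.8, -0.4, -1.1]
finger_gap: 0.0628
tcp [0.4851 0.2602 0.089 ] yaw_y -169.4 z [-0. -0. -1.] shift [-0.0012  0.0013  0.003 ]  clk 28.65 F [-0.8 -0.4 -1.1] gap 0.0628
```

```bash
python3 -m creep '[[-0.001,0.001,0.001,0,0,0],[-0.001,0.001,0.0015,0,0,0],[-0.001,0.001,0.002,0,0,0],[-0.001,0.001,0.0025,0,0,0],[-0.001,0.001,0.003,0,0,0],[-0.001,0.001,0.0035,0,0,0],[-0.001,0.001,0.0035,0,0,0],[-0.001,0.001,0.0035,0,0,0]]'
```

```text
clock: 29.45
tcp_pos: [0.484, 0.2611, 0.086]
orientation: [-0.0, 0.769, -0.639, 0.0]
wrist_force: [-2.0, -1.0, 4.2]
finger_gap: 0.0625
```

```bash
python3 -m creep '[[0,0,0,0,0,0],[0,0,0,0,0,0],[0,0,0,0,0,0],[0,0,0,0,0,0],[0,0,0,0,0,0],[0,0,0,0,0,0],[0,0,-0.002,0,0,0],[0,0,-0.005,0,0,0]]' 0.0854; python3 -m creep '[[0,0,-0.01,0,0,0],[0,0,-0.03,0,0,0],[0,0,-0.06,0,0,0],[0,0,-0.1,0,0,0],[0,0,-0.135,0,0,0],[0,0,-0.16,0,0,0],[0,0,-0.17,0,0,0],[0,0,-0.17,0,0,0]]' ; python3 - <<'E'
from h import *
im,d,p=grab('wrist'); P=cloud(p,d); z=P[...,2]
hsv=cv2.cvtColor(im,cv2.COLOR_BGR2HSV).astype(int); H,S,V=[hsv[...,i] for i in range(3)]
near=(abs(P[...,0]-.484)<.05)&(abs(P[...,1]-.261)<.04)
q=P[near&(z>.111)&(z<.125)]; print('cant top',len(q),cv2.minEnclosingCircle((q[:,:2]*1000).astype(np.float32)),np.percentile(q[:,2],[5,50,95]))
np.savez('pics/w11.npz',im=im,d=d,p=p); cv2.imwrite('pics/w11.png',im); go([.5353,-.2757,.2],99.4)
E
```

```text
clock: 30.25
tcp_pos: [0.4838, 0.261, 0.0906]
orientation: [0.0, 0.769, -0.639, -0.0]
wrist_force: [0.2, 0.4, -0.3]
finger_gap: 0.0856
clock: 31.05
tcp_pos: [0.4848, 0.2614, 0.2624]
orientation: [-0.002, 0.769, -0.639, 0.001]
wrist_force: [-0.2, -0.5, -0.6]
finger_gap: 0.0854
cant top 3363 ((483.0710754394531, 261.59942626953125), 31.662322998046875) [0.11178667 0.11482331 0.11617579]
tcp [0.4841 0.2611 0.2607] yaw_y -169.4 z [ 0.001  0.    -1.   ] shift [0.5371 0.0485 0.0606] rz -88.8 or 91.2 clk 31.1 F [ 0.2 -0.8 -0.3] gap 0.0852
```

View pics/w11.png

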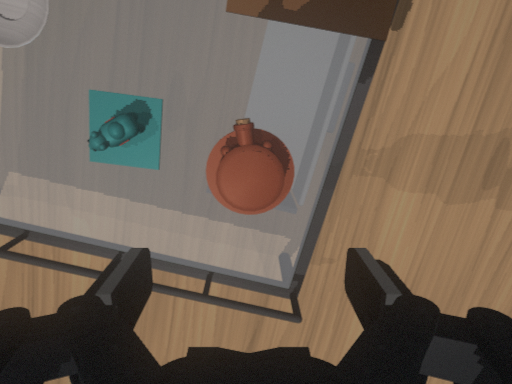

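The wrist view shows the canteen resting on the rust-red pad at (250,172) and the bear on its pad at (120,132). Next I'll pause above the brown pad to measure it on the way.

```bash
python3 -m creep '[[0.01,0,0,0,0,8],[0.035,-0.002,0,0,0,16],[0.065,-0.005,0,0,0,24],[0.095,-0.007,0,0,0,32],[0.125,-0.009,0,0,0,40],[0.15,-0.012,0,0,0,48],[0.17,-0.014,0,0,0,56],[0.177,-0.014,0,0,0,64]]'; python3 -m creep '[[0,0,0,0,0,8],[0,0,0,0,0,16],[0,0,0,0,0,24],[0,0,0,0,0,27],[0,0,0,0,0,27],[0,0,0,0,0,27],[0,0,0,0,0,27],[0,0,0,0,0,27]]'; python3 - <<'E'
from h import *
im,d,p=grab('wrist'); P=cloud(p,d); z=P[...,2]
hsv=cv2.cvtColor(im,cv2.COLOR_BGR2HSV).astype(int); H,S,V=[hsv[...,i] for i in range(3)]
np.savez('pics/w12.npz',im=im,d=d,p=p); cv2.imwrite('pics/w12.png',im); go([.5353,-.2757,.2],99.4)
m=(abs(z-.087)<.007)&(V<135)&(H<20)&(S>75)&(P[...,0]>.36)&(P[...,0]<.56)&(P[...,1]>.0)&(P[...,1]<.15)
m=cv2.morphologyEx(m.astype(np.uint8),cv2.MORPH_OPEN,np.ones((5,5))); k,l,st,_=cv2.connectedComponentsWithStats(m); i=1+st[1:,4].argmax(); m=(l==i).astype(np.uint8)
c=max(cv2.findContours(m,0,1)[0],key=len)[:,0]; X=plane(p,c,.087)[:,:2]*1000
print(m.sum(),st[i],cv2.minAreaRect(X.astype(np.float32)))
cv2.drawContours(im,[c.reshape(-1,1,2)],-1,(0,255,0),1); cv2.imwrite('pics/w12c.png',im)
E
```

```text
clock: 31.9
tcp_pos: [0.5298, 0.0877, 0.2581]
orientation: [-0.002, -0.31, 0.951, 0.0]
wrist_force: [0.2, 0.3, 1.3]
finger_gap: 0.0854
clock: 32.7
tcp_pos: [0.5301, 0.0897, 0.2602]
orientation: [-0.0, -0.084, 0.996, 0.0]
wrist_force: [-0.3, -0.6, 0.0]
finger_gap: 0.0857
tcp [0.5302 0.0897 0.2604] yaw_y 99.6 z [-0.  0. -1.] shift [ 0.0561 -0.3611  0.0603] rz 0.2 or -179.8 clk 32.75 F [0.  0.4 0.5] gap 0.0857
14689 [  200     4   113   174 14689] ((459.71771240234375, 80.63075256347656), (144.10325622558594, 83.94718170166016), 1.1260910034179688)
```

View pics/w12c.png

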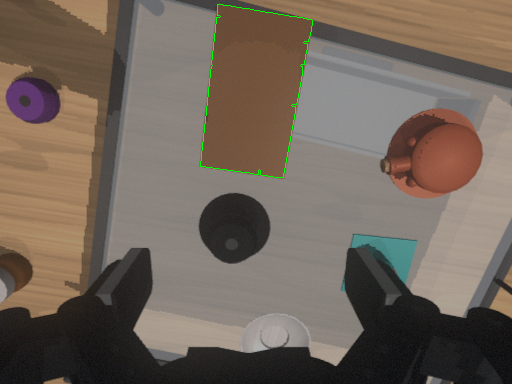

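The wrist view with the contour overlaid shows the brown pad fully outlined, (218,5) to (285,178): centre (0.4597, 0.0806), size 144.1 x 83.9 mm, yaw 1.1°. Going to the riser.

```bash
python3 -m creep '[[0.002,-0.015,0,0,0,0],[0.007,-0.045,0,0,0,0],[0.014,-0.09,0,0,0,0],[0.021,-0.135,0,0,0,0],[0.028,-0.18,0,0,0,0],[0.035,-0.225,0,0,0,0],[0.042,-0.27,0,0,0,0],[0.049,-0.315,0.01,0,0,0]]' 0.078 45; python3 -m creep '[[0.053,-0.035,0.01,0,0,0],[0.007,-0.046,0.04,0,0,0],[0.007,-0.046,0.08,0,0,0],[0.007,-0.046,0.12,0,0,0],[0.007,-0.046,0.15,0,0,0],[0.007,-0.046,0.17,0,0,0],[0.007,-0.046,0.18,0,0,0],[0.007,-0.046,0.18,0,0,0]]'; python3 - <<'E'
from h import *
go([.5353,-.2757,.005],99.4)
im,d,p=grab('wrist'); P=cloud(p,d); z=P[...,2]; hsv=cv2.cvtColor(im,cv2.COLOR_BGR2HSV).astype(int); V=hsv[...,2]
r=(z>.021)&(z<.028)&(V<115)&(abs(P[...,0]-.535)<.075)&(abs(P[...,1]+.275)<.055); print(r.sum(),cv2.minAreaRect((P[r][:,:2]*1000).astype(np.float32)))
cv2.imwrite('pics/w13.png',im)
E
```

```text
clock: 33.55
tcp_pos: [0.5345, -0.2323, 0.252]
orientation: [0.001, -0.084, 0.997, -0.001]
wrist_force: [1.2, 0.4, 0.6]
finger_gap: 0.0781
clock: 34.35
tcp_pos: [0.5341, -0.2757, 0.0693]
orientation: [-0.001, -0.083, 0.997, 0.001]
wrist_force: [-0.3, 0.9, -0.3]
finger_gap: 0.0783
tcp [ 0.5341 -0.2757  0.0693] yaw_y 99.6 z [-0.002  0.001 -1.   ] shift [-0.0013 -0.0003  0.0643] rz 0.2 or -179.8 clk 34.35 F [-0.3  0.9 -0.3] gap 0.0783
17613 ((535.2344360351562, -275.84576416015625), (118.95487213134766, 59.47550964355469), 9.47850513458252)
```

```bash
python3 -m creep '[[-0.001,0,0.015,0,0,0],[-0.001,0,0.03,0,0,0],[-0.001,0,0.042,0,0,0],[-0.001,0,0.052,0,0,0],[-0.001,0,0.059,0,0,0],[-0.001,0,0.063,0,0,0],[-0.001,0,0.065,0,0,0],[-0.001,0,0.065,0,0,0]]'; python3 -m creep '[[0,0,0,0,0,0],[0,0,0,0,0,0],[0,0,0,0,0,0],[0,0,0,0,0,0],[0,0,0,0,0,0],[0,0,0,0,0,0],[0,0,0,0,0,0],[0,0,0,0,0,0]]' 0 50
```

```text
clock: 35.2
tcp_pos: [0.5364, -0.2755, 0.0056]
orientation: [0.0, -0.084, 0.996, 0.0]
wrist_force: [-0.7, -0.0, -0.5]
finger_gap: 0.0781
clock: 36.0
tcp_pos: [0.5368, -0.2757, 0.0063]
orientation: [0.001, -0.084, 0.996, -0.0]
wrist_force: [-0.1, -0.5, 6.2]
finger_gap: 0.0587
```

```bash
python3 -m creep '[[0,0,-0.004,0,0,0],[0,0,-0.01,0,0,0],[0,0,-0.02,0,0,0],[0,0,-0.04,0,0,0],[0,0,-0.075,0,0,0],[0,0,-0.12,0,0,0],[0,0,-0.165,0,0,0],[0,0,-0.205,0,0,0]]'; python3 - <<'E'
from h import *
go([.461,.0806,.215],91.1)
im,d,p=grab('wrist'); cv2.imwrite('pics/w14.png',im)
E
```

```text
clock: 36.8
tcp_pos: [0.5362, -0.2754, 0.2136]
orientation: [0.001, -0.084, 0.996, -0.0]
wrist_force: [2.2, -0.5, -2.0]
finger_gap: 0.0587
tcp [ 0.5362 -0.2754  0.2136] yaw_y 99.6 z [ 0.001 -0.001 -1.   ] shift [ 0.0148  0.3636 -0.0018] rz 8.5 or -171.5 clk 36.8 F [ 2.2 -0.5 -2. ] gap 0.0587
```

View pics/w14.png

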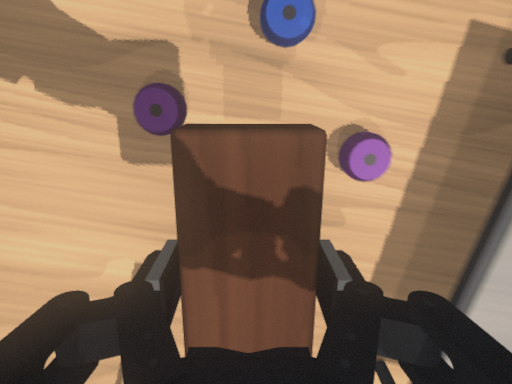

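The wrist view shows the riser held square between the pads, from (175,125) to (310,350). I'm carrying it over the brown pad and turning it 8.5°.

```bash
python3 -m creep '[[0.001,0.012,0,0,0,1],[0.002,0.035,0,0,0,3],[0.003,0.07,0,0,0,5],[0.005,0.11,0,0,0,7],[0.007,0.15,0,0,0,8.5],[0.009,0.19,0,0,0,8.5],[0.01,0.23,0,0,0,8.5],[0.011,0.265,0,0,0,8.5]]'; python3 -m creep '[[0.016,0.03,0,0,0,0],[0.016,0.058,0.005,0,0,0],[0.016,0.079,0.015,0,0,0],[0.016,0.092,0.035,0,0,0],[0.016,0.096,0.06,0,0,0],[0.016,0.096,0.08,0,0,0],[0.016,0.096,0.095,0,0,0],[0.016,0.096,0.1,0,0,0]]'; python3 - <<'E'
from h import *
go([.461,.0806,.0935],91.1)
E
```

```text
clock: 37.65
tcp_pos: [0.4803, -0.0142, 0.211]
orientation: [0.0, -0.01, 1.0, 0.0]
wrist_force: [-0.2, -0.7, -2.5]
finger_gap: 0.0586
clock: 38.45
tcp_pos: [0.462, 0.0798, 0.1093]
orientation: [-0.001, -0.01, 1.0, 0.0]
wrist_force: [-0.6, -0.5, -1.3]
finger_gap: 0.0589
tcp [0.462  0.0798 0.1093] yaw_y 91.1 z [-0.003  0.    -1.   ] shift [0.0009 0.0008 0.0158] rz 0.0 or -180.0 clk 38.45 F [-0.6 -0.5 -1.3] gap 0.0589
```

```bash
python3 -m creep '[[0,0.001,0.002,0,0,0],[0,0.001,0.005,0,0,0],[0,0.001,0.008,0,0,0],[0,0.001,0.0095,0,0,0],[0,0.001,0.0105,0,0,0],[0,0.001,0.0115,0,0,0],[0,0.001,0.0125,0,0,0],[0,0.001,0.0125,0,0,0]]';  python3 - <<'E'
from h import *
go([.461,.0806,.0935],91.1)
E
```

```text
clock: 39.25
tcp_pos: [0.4633, 0.0807, 0.098]
orientation: [-0.0, -0.01, 1.0, 0.0]
wrist_force: [0.6, 0.1, -1.6]
finger_gap: 0.059
tcp [0.4633 0.0807 0.098 ] yaw_y 91.1 z [-0.  0. -1.] shift [ 0.0023 -0.      0.0045] rz 0.0 or -180.0 clk 39.25 F [ 0.6  0.1 -1.6] gap 0.059
```

```bash
python3 -m creep '[[0.001,0,0.001,0,0,0],[0.002,0,0.002,0,0,0],[0.002,0,0.003,0,0,0],[0.002,0,0.0035,0,0,0],[0.002,0,0.004,0,0,0],[0.002,0,0.0045,0,0,0],[0.002,0,0.0045,0,0,0],[0.002,0,0.0045,0,0,0]]'; python3 -m creep '[[0,0,0.0003,0,0,0],[0,0,0.0006,0,0,0],[0,0,0.001,0,0,0],[0,0,0.0013,0,0,0],[0,0,0.0013,0,0,0],[0,0,0.0013,0,0,0],[0,0,0.0013,0,0,0],[0,0,0.0013,0,0,0]]'
```

```text
clock: 40.05
tcp_pos: [0.4614, 0.0806, 0.0936]
orientation: [0.0, -0.01, 1.0, 0.0]
wrist_force: [0.1, 0.2, -1.5]
finger_gap: 0.0586
clock: 40.85
tcp_pos: [0.4615, 0.0806, 0.0933]
orientation: [0.0, -0.01, 1.0, -0.0]
wrist_force: [-3.5, 0.4, 7.3]
finger_gap: 0.0588
```

Contact. Release, rise and check.

```bash
python3 -m creep '[[0,0,0,0,0,0],[0,0,0,0,0,0],[0,0,0,0,0,0],[0,0,0,0,0,0],[0,0,0,0,0,0],[0,0,0,0,0,0],[0,0,-0.002,0,0,0],[0,0,-0.005,0,0,0]]' 0.08; python3 -m creep '[[0,0,-0.01,0,0,0],[0,0,-0.03,0,0,0],[0,0,-0.06,0,0,0],[0,0,-0.1,0,0,0],[-0.02,0,-0.14,0,0,0],[-0.05,0,-0.17,0,0,0],[-0.07,0,-0.185,0,0,0],[-0.07,0,-0.185,0,0,0]]' ; python3 - <<'E'
from h import *
im,d,p=grab('wrist'); P=cloud(p,d); z=P[...,2]; cv2.imwrite('pics/w15.png',im)
V=cv2.cvtColor(im,cv2.COLOR_BGR2HSV)[...,2]
r=(z>.107)&(z<.116)&(abs(P[...,0]-.46)<.08)&(abs(P[...,1]-.08)<.05); print('riser',r.sum(),cv2.minAreaRect((P[r][:,:2]*1000).astype(np.float32)),np.percentile(P[r][:,2],[2,50,98]))
near=(abs(P[...,0]-.59)<.05)&(abs(P[...,1]-.085)<.05)
q=P[near&(z>.094)&(z<.13)]; print('pot',cv2.minEnclosingCircle((q[:,:2]*1000).astype(np.float32)))
im,d,p=grab('scene'); cv2.imwrite('pics/scene_end.png',cv2.resize(im[150:290,240:500],None,fx=3,fy=3)); go([.5,.08,.25])
E
```

```text
clock: 41.65
tcp_pos: [0.4612, 0.0806, 0.0973]
orientation: [-0.0, -0.01, 1.0, 0.0]
wrist_force: [0.2, 0.1, 0.4]
finger_gap: 0.08
clock: 42.45
tcp_pos: [0.5347, 0.0818, 0.2853]
orientation: [0.003, -0.009, 1.0, 0.0]
wrist_force: [-0.7, -0.4, 0.2]
finger_gap: 0.0803
riser 8791 ((461.2326354980469, 79.58927154541016), (119.21260070800781, 60.15974044799805), 1.1440588235855103) [0.1102275  0.1120871  0.11362034]
pot ((592.4576416015625, 83.28961944580078), 24.994853973388672)
tcp [0.531  0.082  0.2822] yaw_y 91.1 z [-0.001  0.    -1.   ] shift [ 0.031  -0.0014  0.0323]  clk 42.55 F [ 0.   0.2 -0.9] gap 0.0801
```

View pics/w15.png

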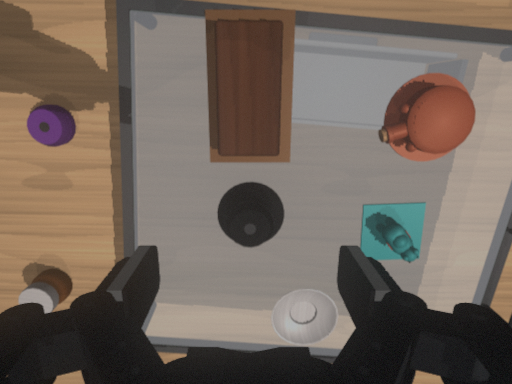

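View pics/scene_end.png

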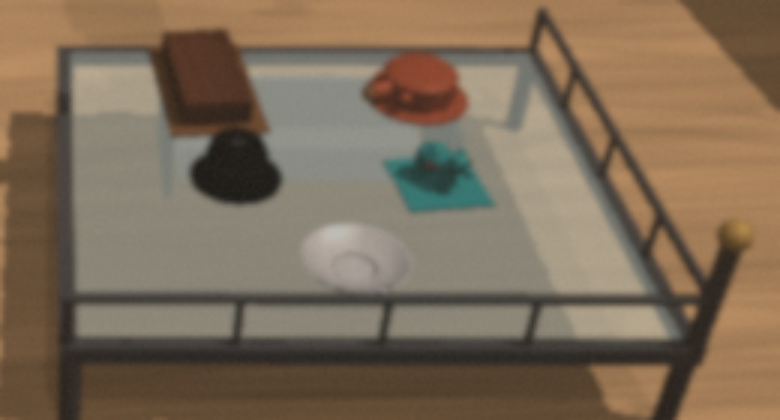

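Both views show all four pieces standing centred on their own pads, and the dish where it was. The arm is clear, so I'm handing in.

```bash
python3 -c "
from workcell import env
print(env.hand_in())"
```

```text
the job is handed in; nothing more can be done
None
```

I took the pile apart from the top down and set the bear, pot, canteen and riser one at a time on their own pads. Each was lowered slowly to a light contact of 4–7 N before release, and I handed in at about 42.6 s of the 112 s allowed.

My last measurements, from the wrist camera, put every piece inside the 12 mm limit:

| Piece | Distance from pad centre | When measured |
|---|---|---|
| Bear | about 2–3 mm | after its release |
| Pot | about 2 mm | final check |
| Canteen | about 1 mm | after its release |
| Riser | about 2 mm, within 0.1° of the pad's long axis | final check |

- **Upright:** all four pieces look upright in the last wrist and scene pictures. I did not measure tilt as a separate number.
- **Dish and bin:** the dish looks unmoved by eye, because my one depth reading at it came back empty. I never brought the arm near the bin, but I had no direct reading of its joint.
- **Arm:** it ended about 0.2 m above the tier and touching nothing.

No check failed. One early masking of the brown pad was ragged, so I measured the pad again from closer before placing the riser.

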